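# Take the filter cartridge out of the bath circulation unit

### The job

Take the filter cartridge out of the sloping circulation unit for cleaning: slide the unit's cover fully open, turn the cartridge anticlockwise by its bar handle until its lugs are clear of the clips, lift it out and set it down gently, standing upright, in the small white tray that has the brush and the clear beaker beside it. Then slide the cover fully shut again, and leave that brush and beaker where they are.

Things in the scene. Friction and masses are not known exactly. Their poses are not given: they have to be found in the camera images.
- unit: Grey circulation unit, fixed, 340 mm wide (y), 190 mm tall at the back, left or right of the tray. Top face slopes 25 degrees, facing the robot. Origin: centre of its foot on the bench; x to its back, y left seen from the robot, z up. Right half (-y): compartment 140 x 150 mm under a sliding aluminium cover, cartridge in its middle. Left half: pump housing, over which the open cover stands.
- cover (a joint): Cover's slide along the unit's +y, in m: 0 fully shut (over the compartment, at its stop), 0.155 fully open, at its other stop. It starts up to 25 mm ajar. Friction about 2 N. The cover is a 150 x 152 x 6 mm plate with a black bar handle in its middle.
- cover_grip (a point): Centre of the top of the cover's bar handle. Its axes are the slope's: x up the slope, y along the slide (opening), z out of the slope. The bar is 70 mm long (x), 14 mm thick (y) and stands 26 mm high on the cover, whose top face is 103 mm (along z) from the socket floor. Guide rails 5 mm high flank the cover at x = 74 mm and beyond, both sides.
- socket (a point): Centre of the socket floor on which the cartridge stands, in a 59 mm square well 33 mm deep in the compartment's deck. Its axis is the slope's normal, 25 degrees off vertical, leaning to the robot. Two steel clips hold the lugs down, one up-slope and one down-slope, from 31 mm off the axis outwards, 24 mm wide, tops 54 mm above the socket floor.
- cartridge: White plastic filter cartridge, about 0.25 kg: drum 54 mm diameter, 56 mm tall, bar handle on top (see its point), two side lugs along its x (82 mm tip to tip, 12 mm wide, 36 to 44 mm above the bottom). Origin: centre of its bottom; z along its axis, out of the socket. At the start x points up the slope and the lugs are under the clips.
- cartridge_handle (a point): Centre of the top of the cartridge's bar handle, 86 mm above its bottom, same axes. Bar: 52 mm long (x), 16 mm thick (y), 30 mm tall. Turned anticlockwise seen from above (positive about z) the lugs are clear from about 45 degrees; a stop ends the turn near 75. The other way is stopped at once. It then lifts out along z: 60 mm frees it of the well, 110 mm of the cover's level.
- tray: Small white plastic tray (a larger white tray lies at the far right edge), fixed, 200 x 160 mm (x, y), walls 30 mm high and 5 mm thick, floor 5 mm thick. Origin: centre of its underside; z up. It stands level on the bench beside the unit, right or left of it.
- brush: Bystander: brush 200 mm long, lying in front of the tray. Origin under its middle.
- jug: Bystander: clear plastic beaker, 60 mm diameter, 90 mm tall, close beside the tray. Origin: centre of its bottom.

How it is judged:
On the way, in this order (a step that is already met when the one before it is completed fails the run):
1. the cover is slid fully open (at least 140 mm) (value of joint cover above 0.14 m), for 0.1 s.
2. the cartridge is turned until its lugs are clear of the clips (at least 40 degrees), still in its socket (angle between the y axis of cartridge and the y axis of unit, either way round above 0.7 rad and distance between cartridge and socket below 0.02 m), for 0.1 s.
3. the cartridge is lifted out of the socket (distance between cartridge and socket above 0.07 m), for 0.1 s.
4. the cartridge stands upright in the small white tray, let go (x of cartridge in the frame of tray between -0.08 and 0.08 m and y of cartridge in the frame of tray between -0.06 and 0.06 m and z of cartridge in the frame of tray below 0.015 m and angle between cartridge's own z axis and vertical below 0.2 rad and contact force between the fingers and cartridge below 0.1 N and linear speed of cartridge below 0.05 m/s), for 0.2 s.
At the end, for the whole second after the job is handed in: The cover is fully shut (within 6 mm of its stop) and the cartridge stands in the small white tray on its floor, upright within about 11 degrees and at rest (x of cartridge in the frame of tray between -0.08 and 0.08 m and y of cartridge in the frame of tray between -0.06 and 0.06 m and z of cartridge in the frame of tray below 0.015 m and angle between cartridge's own z axis and vertical below 0.2 rad and linear speed of cartridge below 0.02 m/s and value of joint cover below 0.006 m); the robot touches nothing.
It fails at once if the cartridge is dropped or thrown (faster than 0.7 m/s while not held) (linear speed of cartridge above 0.7 m/s and contact force between the fingers and cartridge below 0.1 N).
It fails at once if the brush or the beaker is pushed more than 40 mm from its place (distance of any of brush, jug from where it was at the start of the episode above 0.04 m).
It also fails if it takes over 64 s, if anything falls off the work surface, if the arm or the gripper's body presses on something with over 40 N, if the wrist force passes 120 N, or if a joint passes its speed limit or range.

### The arm

A 7-joint arm with a two-finger parallel gripper is mounted at the origin on the work surface. World frame = base frame: x ahead of the robot, y to its left, z up, the work surface at z = 0. Lengths are in m, angles in rad, forces in N, time in s.
With the tool pointing down it reaches from about 0.35 to 0.9 m from the base axis. Payload 19.9 kg.
Tool frame: the origin (TCP) lies midway between the tips of the shut fingers; the grasp point (between the pads) lies 19 mm behind it (robot.hold_point_z is the distance from the TCP to the grasp point, in m); x points along the fingers, y is the direction in which the jaws open and shut, and the axes are right-handed (so a half turn about x gives the same grasp; the last joint's range is limited). The gripper opens to 85 mm and grips with 20 to 120 N. Pads are 22 mm wide; open, the fingers measure 114 mm over their backs; the gripper's body (76 mm by 85 mm) begins 54 mm behind the grasp point. The pads swing forward as they close: fully open they stand 13 mm farther back than shut.
Start: joints at [1.177, 0.417, -0.01, 1.614, 0.005, 1.111, -0.053], TCP at [0.215, -0.587, 0.231] pointing down, gripper open.
Joint ranges: [-2.81, 2.81], [-0.39, 2.02], [-1.27, 1.25], [0.06, 2.57], [-1.19, 4.33], [0.19, 2], [-2.82, 2.82]. Speed limits (rad/s): [1.89, 1.89, 2.39, 2.39, 3.01, 3.01, 3.01].

### API

Orientations are given as a rotation vector (axis times angle).
In Python, from workcell import robot, viewer, ticket, outline_of gives the robot as it stands.
- The arm moves only by the shell command python3 -m inch 'ROWS' [FORCE]. ROWS is JSON, a list of rows, each a list of 5 numbers: the shift along the tool's x, y, z in mm, then the turn about the tool's x in degrees, then the closure, from 0 (fully open) to 1 (shut). In form: [[dx, dy, dz, yaw, claw], ...]. A call has exactly 8 rows; each row is the pose to reach, as a shift and turn from the pose commanded when the call began, along the tool's axes at that moment; what a row does not reach only later rows make up. A row lasts 1/8 s, in which the tool goes at most 62.5 mm and 10.7 degrees, less where a joint would pass 70% of its speed; a pose out of reach is approached as far as the arm can. A call with a gripper value outside its range is refused whole. The fingers move at their own pace and stop on an object; FORCE is the grip in N (left out, the last holds). Time passes only in rows, so rows that repeat a pose let the fingers close, or fill a call up. It gives the time, the measured TCP pose, the force and the opening at its end, in the units of the state.
- robot.read_state(): the state, without advancing time (a new reading comes with each control period).
- viewer.grab_frame(name): name is "side" or "top"; returns a dict with "color" (384x512x3 uint8, red, green, blue), "camera_matrix" (3x3 intrinsics, pixels), "dist" ([k1, k2, p1, p2, k3] as OpenCV has them; the pictures are not rectified), "eye" and "attitude" of the camera in the world. Camera axes: x right, y down, z forward; pixel columns grow to the right and rows downward; lengths in m; the calibration is good to about 2 mm. A picture is of the moment at which its call begins. There is no depth.
- ticket.close_job(): hands the job in, once; it reports no verdict.
Trained networks look in the newest picture that a camera, given by its name, has taken for a name from the list of things; names that differ only in an ending like _2 or _b are one class to them, and where a whole thing is asked for, a point or a joint stands for the part that bears it (a point fixed in the world has none). Each returns a list of dicts, best first, with "conf" (0 to 1); they miss things now and then, are a little off and sometimes report something else, mostly with a low value. They report only what shows in the picture. A call takes as long as a camera call.
- outline_of(camera, target): "region" (384x512 bool, what is visible of it) and "extent" ([centre column, centre row, width, height] in pixels, round what is visible of it).
The state is a dict: "time": time; "q": joint angles; "dq": joint speeds; "joint_torque": joint torques, N m; "tool_pos": TCP position; "ee_rot": TCP orientation; "contact_force": force on the tool from outside, world axes, zero at the start; "torque": the same for the moment, N m; "opening": finger opening in m.
Only numpy, scipy, OpenCV 4.12 (cv2) and the standard library are available. Lean on these libraries where they do the work, as an engineer would, in place of code of your own. Each camera call takes 0.05 s, during which the arm holds its last target.

## Working session

There is one attempt and no reset: what is moved stays moved. The work goes in short steps, Python scripts to look and compute and a shell command to move; the robot and the scene stay as the last step left them, time stands still between calls to the robot, and variables do not carry over. Pictures are saved under pics/ and viewed, and the job is handed in when it is done.

```bash
ls; mkdir -p pics
cat > h.py <<'E'
import numpy as np,cv2
from scipy.spatial.transform import Rotation as R
from workcell import robot,viewer,ticket,outline_of
def grab(n,f=None):
    d=viewer.grab_frame(n)
    if f: cv2.imwrite('pics/'+f,d['color'][:,:,::-1])
    return d
def att(d):
    a=np.array(d['attitude'],float)
    return a if a.shape==(3,3) else R.from_rotvec(a).as_matrix()
def proj(d,P):
    A=att(d);P=np.atleast_2d(P)
    pc=(P-np.array(d['eye']))@A
    return cv2.projectPoints(pc,np.zeros(3),np.zeros(3),np.array(d['camera_matrix']),np.array(d['dist']))[0][:,0]
def ray(d,uv):
    p=cv2.undistortPoints(np.array([[uv]],float),np.array(d['camera_matrix']),np.array(d['dist']))[0,0]
    v=att(d)@np.array([p[0],p[1],1]);return np.array(d['eye']),v/np.linalg.norm(v)
def atz(d,uv,z):
    e,v=ray(d,uv);return e+v*(z-e[2])/v[2]
E
python3 - <<'E'
from h import *
s=robot.read_state();print({k:np.round(v,3) for k,v in s.items()})
print(robot.hold_point_z)
for c in('side','top'):
    d=grab(c,c+'0.png');print(c,d['eye'],d['attitude'],d['camera_matrix'],d['dist'])
    for n in('unit','cover','cover_grip','tray','brush','jug','cartridge'):
        for o in outline_of(c,n)[:3]:print(n,round(o['conf'],2),np.round(o['extent'],1))
E
```

```text
pics
{'time': np.float64(0.0), 'q': array([ 1.178,  0.418, -0.01 ,  1.614,  0.005,  1.111, -0.053]), 'dq': array([ 0.   ,  0.001, -0.001, -0.   , -0.001, -0.   ,  0.001]), 'joint_torque': array([-0.0000e+00, -8.6445e+01,  6.7900e-01, -4.3490e+01,  1.9000e-02,
        7.0000e-03,  0.0000e+00]), 'tool_pos': array([ 0.215, -0.586,  0.231]), 'ee_rot': array([ 2.03 ,  0.362, -2.031]), 'contact_force': array([-0.127, -0.573,  0.172]), 'torque': array([-0.009,  0.039,  0.049]), 'opening': np.float64(0.085)}
0.0187
side [0.0724745  0.52611667 0.71667108] [-0.85280559  2.45723554 -1.18755592] [[383.35232671   0.         256.25613086]
 [  0.         383.35232671 186.65942884]
 [  0.           0.           1.        ]] [-0.11984908  0.          0.          0.          0.        ]
unit 0.96 [273.1 162.2 127.1 123.3]
cover 0.88 [293.6 136.7  60.2  52.4]
cover_grip 0.62 [295.6 136.4  63.9  52.1]
tray 0.86 [174.7 279.6 110.6  87.1]
brush 0.57 [235.4 301.6  40.8  74.9]
jug 0.73 [197.2 232.2  20.7  39.2]
top [ 0.33338588 -0.06054738  1.05008076] [-2.14417535  2.06635351 -0.22022194] [[348.46296402   0.         249.35097366]
 [  0.         348.46296402 194.91975166]
 [  0.           0.           1.        ]] [-0.02956464  0.          0.          0.          0.        ]
unit 0.85 [309.9 179.4 131.3  92.7]
cover 0.97 [335.1 186.7  60.3  56.3]
cover 0.39 [167.7 190.8  59.6  70. ]
cover_grip 0.61 [334.9 187.6  60.7  60.6]
cover_grip 0.56 [311.  181.7 129.8  94.4]
tray 0.96 [166.6 188.   59.5  74.8]
brush 0.96 [181.1 241.8  65.3  30.7]
jug 0.8 [202.3 176.9  21.5  21.8]
jug 0.3 [164.7 188.8  58.8  71.2]
```

View pics/side0.png

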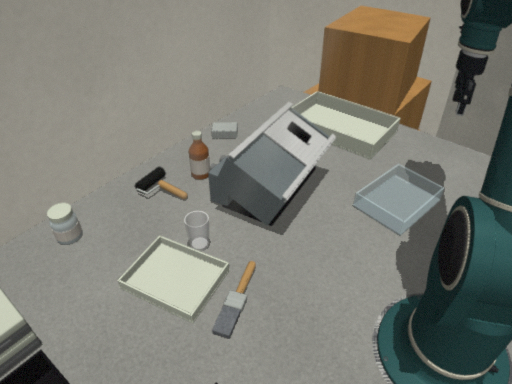

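View pics/top0.png

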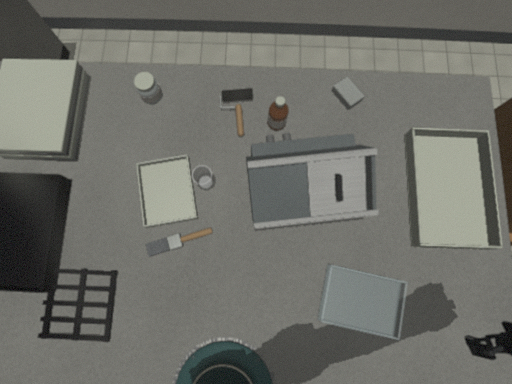

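Run:
```python
import cv2
a=cv2.imread('pics/top0.png')[125:240,240:385];b=cv2.imread('pics/side0.png')[90:230,200:345]
cv2.imwrite('pics/topz.png',cv2.resize(a,None,fx=5,fy=5,interpolation=2))
cv2.imwrite('pics/sidez.png',cv2.resize(b,None,fx=4,fy=4,interpolation=2))
```

```text
(no output)
```

View pics/topz.png

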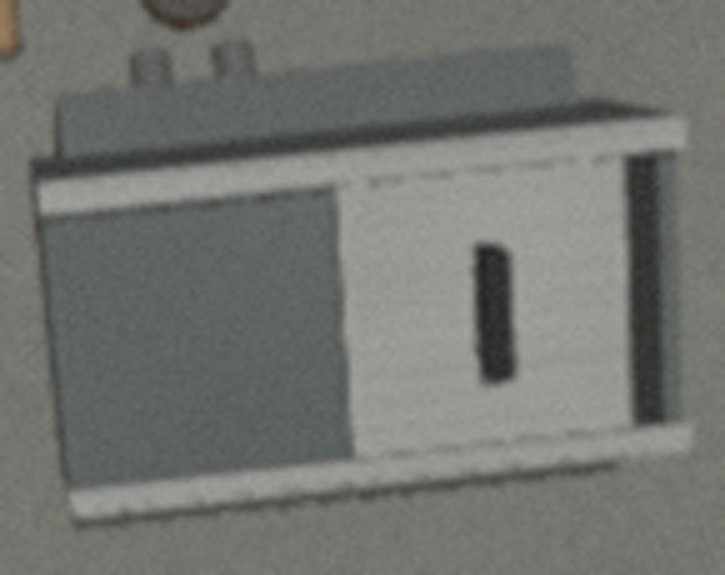

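View pics/sidez.png

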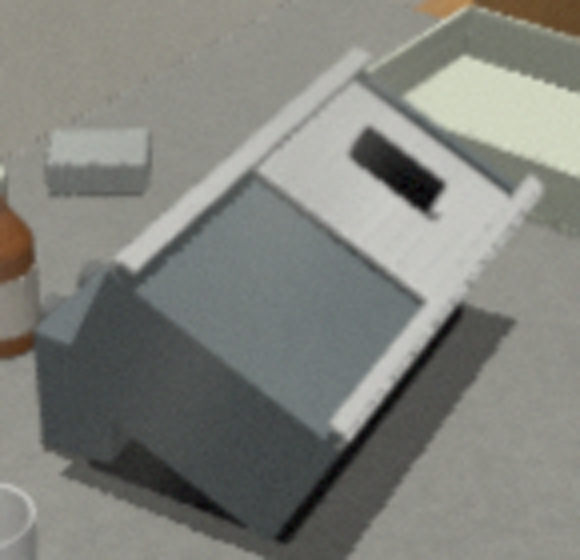

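```bash
cat > fit.py <<'E'
from h import *
from scipy.optimize import least_squares
def axes(psi):
    z=R.from_euler('z',psi); return (z*R.from_euler('y',-25,degrees=True)).as_matrix()
def hull_area_centroid(d,Pw):
    uv=proj(d,Pw);h=cv2.convexHull(uv.astype(np.float32));m=cv2.moments(h);return np.array([m['m10']/m['m00'],m['m01']/m['m00']])
box=np.array([[a,b,c] for a in(-35,35) for b in(-7,7) for c in(-26,0)])/1e3
def blob(d,ext):
    x0,y0,x1,y1=ext
    g=d['color'][y0:y1,x0:x1].astype(float).mean(2)
    m=(np.clip((g.max()*.62-g)/(g.max()*.3),0,1))
    Y,X=np.mgrid[y0:y1,x0:x1];return np.array([(X*m).sum(),(Y*m).sum()])/m.sum(),m
E
python3 - <<'E'
from fit import *
T=grab('top');S=grab('side')
bt,m=blob(T,(327,166,350,206));bs,m2=blob(S,(282,115,316,148))
print(bt,bs,m.sum(),m2.sum())
O=np.array([240,125]);z=lambda a:np.array(a)/5+O-0.4
tl=[z((341,200)),z((353,440))];tr=[z((625,175)),z((633,415))]
q=lambda a:np.array(a)/4+[200,90]-.4
sl=[q((262,182)),q((418,294))]
def dist(d,A,B,pts):
    a,b=proj(d,np.array([A,B]));n=np.array([-(b-a)[1],(b-a)[0]]);n/=np.linalg.norm(n)
    return [(p-a)@n for p in pts]
def res(p):
    A=axes(p[3]);W=lambda x:p[:3]+A@(np.array(x)/1e3)
    r=list(hull_area_centroid(T,p[:3]+box@A.T)-bt)+list(hull_area_centroid(S,p[:3]+box@A.T)-bs)
    r+=dist(T,W((-74,76,-26)),W((74,76,-26)),tl)+dist(T,W((-74,-76,-26)),W((74,-76,-26)),tr)+dist(S,W((-74,76,-26)),W((74,76,-26)),sl)
    return np.array(r)
f=least_squares(res,[.5,-.25,.2,0.],x_scale=[.1,.1,.1,.1]);p=f.x
print(p[:3],np.degrees(p[3]));print(np.round(f.fun,2))
A=axes(p[3])
# unit left/right ends: rails. compare: end of rail in top
for c,d in(('top',T),('side',S)):
    im=d['color'][:,:,::-1].copy()
    for x in(-35,35):
        for y in(-7,7):
            for zz in (-26,0):
                u=proj(d,p[:3]+A@(np.array([x,y,zz])/1e3))[0];cv2.circle(im,tuple(int(round(v)) for v in u),0,(0,0,255),-1)
    for x in(-74,74):
        for y in(-76,76):
            u=proj(d,p[:3]+A@(np.array([x,y,-26])/1e3))[0];cv2.circle(im,tuple(int(round(v)) for v in u),0,(0,255,0),-1)
    im=im[125:240,240:385] if c=='top' else im[90:230,200:345]
    cv2.imwrite(f'pics/{c}fit.png',cv2.resize(im,None,fx=4,fy=4,interpolation=0))
    for t in ('tray','jug','brush'):
        o=outline_of(c,t)[0];cc=np.argwhere(o['region']).mean(0)[::-1]
        print(c,t,cc,atz(d,cc,{'tray':.01,'jug':.045,'brush':.01}[t]))
s=robot.read_state();print(R.from_rotvec(s['ee_rot']).as_matrix().round(3))
np.save('grip0.npy',p)
E
```

```text
[338.28340382 187.22527961] [299.80039297 131.29013212] 160.07903780068727 234.92566180443004
[ 0.5496466  -0.28438409  0.17919632] 8.46192718608012
[ 0.39 -0.23 -1.13  1.5   0.62 -0.09 -0.07  0.18 -1.23  0.14]
top tray [166.125      190.63210227] [0.56373333 0.20575821 0.01      ]
top jug [202.96216216 176.48918919] [0.60329038 0.09025815 0.045     ]
top brush [173.53402367 241.4852071 ] [0.40967862 0.17010444 0.01      ]
side tray [174.09105263 277.88824561] [0.55972042 0.20834981 0.01      ]
side jug [197.39096774 229.02709677] [0.60298912 0.08392679 0.045     ]
side brush [233.15217391 305.44314381] [0.40533796 0.17928292 0.01      ]
[[-0.     0.345 -0.939]
 [ 0.    -0.939 -0.345]
 [-1.    -0.     0.   ]]
```

```bash
cd pics; python3 -c "
import cv2,numpy as np
a=cv2.imread('topfit.png');b=cv2.imread('sidefit.png');
import sys
h=max(a.shape[0],b.shape[0]);c=np.zeros((h,a.shape[1]+b.shape[1],3),np.uint8);c[:a.shape[0],:a.shape[1]]=a;c[:b.shape[0],a.shape[1]:]=b
cv2.imwrite('fit0.png',cv2.resize(c,(800,int(h*800/c.shape[1]))))"
```

```text
(no output)
```

View pics/topfit.png

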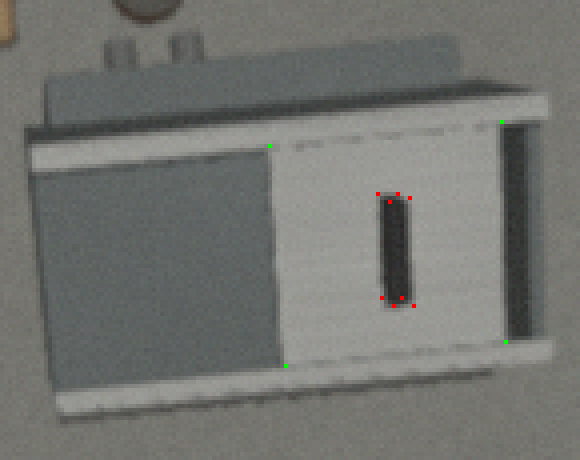

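View pics/sidefit.png

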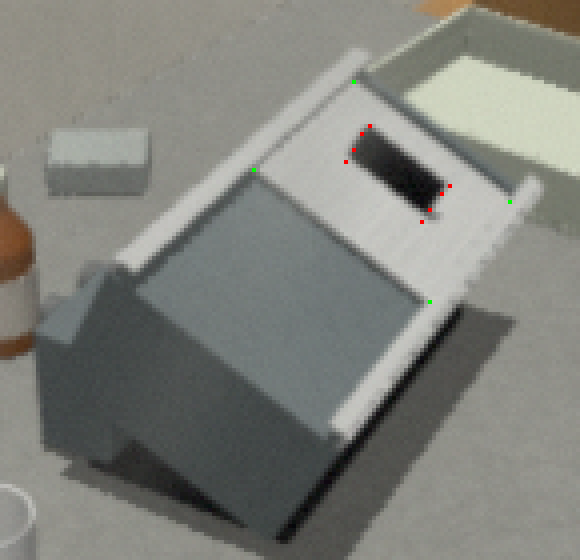

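```bash
cat > go.py <<'E'
from h import *
def delta(tcp,heading):
    "tool-frame shift (mm) and yaw (deg) from the measured pose to a TCP / heading of tool y (deg, mod 180)"
    s=robot.read_state();M=R.from_rotvec(s['ee_rot']).as_matrix()
    d=M.T@(np.array(tcp)-s['tool_pos'])*1e3
    h=np.degrees(np.arctan2(M[1,1],M[0,1]))
    a=-((heading-h+90)%180-90)
    print('shift',d.round(1),'yaw',round(a,1),'| tcp',s['tool_pos'].round(4),'head',round(h,1),'tilt',round(np.degrees(np.arccos(-M[2,0])),2),'t',round(float(s['time']),2),'F',np.array(s['contact_force']).round(1),'open',round(float(s['opening']),4),'q',s['q'].round(2))
E
python3 - <<'E'
from go import *
p=np.load('grip0.npy')
delta(p[:3]+[0,0,.05],p[3]*180/np.pi+90)
E
```

```text
shift [   2.1 -168.6 -418. ] yaw 11.7 | tcp [ 0.2154 -0.5867  0.2312] head -69.8 tilt 0.01 t 1.2 F [0.2 0.3 0.8] open 0.0853 q [ 1.18  0.42 -0.01  1.61  0.    1.11 -0.05]
```

```bash
python3 -m inch '[[-10,-21,-52,3,0],[-20,-42,-104,6,0],[-20,-63,-156,9,0],[-15,-84,-209,12,0],[-10,-105,-261,12,0],[-5,-126,-313,12,0],[0,-147,-366,12,0],[2,-169,-418,12,0]]' 20
python3 - <<'E'
from go import *
p=np.load('grip0.npy')
delta(p[:3]+[0,0,-.018],p[3]*180/np.pi+90)
E
```

```text
time: 2.2
tool_pos: [0.5507, -0.2827, 0.2291]
ee_rot: [2.148, 0.153, -2.148]
contact_force: [0.4, -1.3, 0.6]
opening: 0.0854
shift [67.9  1.5  1.2] yaw -0.3 | tcp [ 0.5507 -0.2827  0.2291] head -81.9 tilt 0.01 t 2.2 F [ 0.4 -1.3  0.6] open 0.0854 q [ 0.54  0.41 -0.15  1.63  0.07  1.11 -1.06]
```

```bash
python3 -m inch '[[20,1,1,0,0],[40,1,1,0,0],[60,1,1,0,0.2],[67,1,1,0,0.5],[67,1,1,0,0.9],[67,1,1,0,1],[67,1,1,0,1],[67,1,1,0,1]]' 30
python3 - <<'E'
from go import *
p=np.load('grip0.npy')
delta(p[:3]+[0,0,-.018],p[3]*180/np.pi+90)
d=grab('side','s1.png');im=d['color'][70:220,200:380,::-1];cv2.imwrite('pics/s1z.png',cv2.resize(im,None,fx=4,fy=4,interpolation=2))
E
```

```text
time: 3.2
tool_pos: [0.549, -0.2852, 0.1632]
ee_rot: [2.148, 0.153, -2.146]
contact_force: [-1.2, 2.0, 7.3]
opening: 0.0132
shift [ 2.  -0.8 -0.7] yaw -0.3 | tcp [ 0.549  -0.2852  0.1632] head -81.8 tilt 0.06 t 3.2 F [-1.2  2.   7.3] open 0.0132 q [ 0.54  0.48 -0.15  1.69  0.08  0.98 -1.07]
```

View pics/s1z.png

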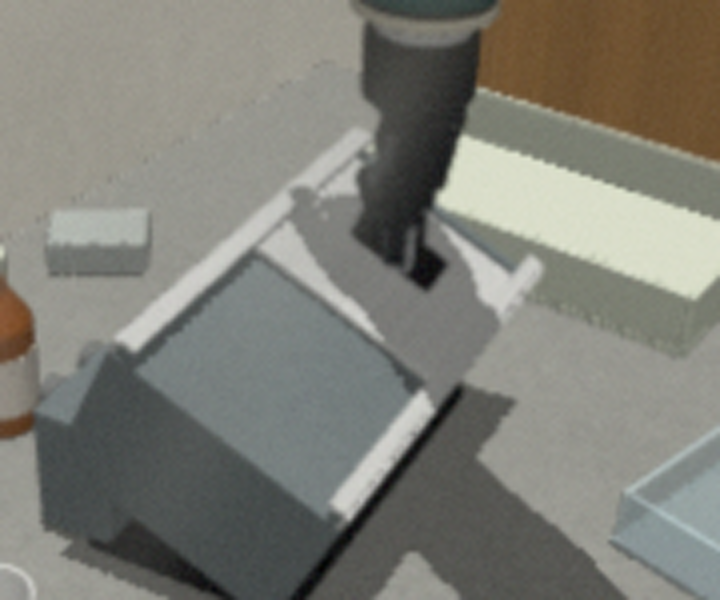

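```bash
python3 -m inch '[[-1,-10,0,0,1],[-2,-30,0,0,1],[-2,-50,0,0,1],[-2,-70,0,0,1],[-2,-90,0,0,1],[-2,-110,0,0,1],[-2,-122,0,0,1],[-2,-125,0,0,1]]' 30
python3 - <<'E'
from go import *
delta([0.549,-.2852,.1632],98.46)
E
```

```text
time: 4.25
tool_pos: [0.5305, -0.1606, 0.1633]
ee_rot: [2.146, 0.155, -2.149]
contact_force: [8.0, -1.6, -24.3]
opening: 0.0133
shift [  0.  126.   -0.5] yaw -0.2 | tcp [ 0.5305 -0.1606  0.1633] head -81.8 tilt 0.08 t 4.25 F [  8.   -1.6 -24.3] open 0.0133 q [ 0.39  0.38 -0.19  1.85  0.09  0.92 -1.26]
```

```bash
python3 -m inch '[[1.5,-3,0,0,1],[1.5,-6,0,0,1],[1.5,-9,0,0,1],[1.5,-12,0,0,1],[1.5,-15,0,0,1],[1.5,-18,0,0,1],[1.5,-18,0,0,1],[1.5,-18,0,0,1]]' 30
python3 - <<'E'
from go import *
delta([0.549,-.2852,.1632],98.46)
E
```

```text
time: 5.25
tool_pos: [0.5287, -0.1478, 0.1632]
ee_rot: [2.149, 0.144, -2.146]
contact_force: [3.3, -25.5, -7.6]
opening: 0.0134
shift [  0.7 138.9  -1.1] yaw -0.5 | tcp [ 0.5287 -0.1478  0.1632] head -82.1 tilt 0.27 t 5.25 F [  3.3 -25.5  -7.6] open 0.0134 q [ 0.37  0.37 -0.19  1.87  0.09  0.92 -1.3 ]
```

```bash
python3 -m inch '[[0,4,0,0,1],[0,4,0,0,0.8],[0,4,0,0,0.4],[0,4,0,0,0.2],[-20,4,0,0,0.1],[-60,4,0,0,0],[-100,20,80,0,0],[-110,50,130,0,0]]' 30
python3 - <<'E'
from go import *
delta([0.549,-.2852,.1632],98.46)
for c in('top','side'):
    d=grab(c,c+'2.png')
    for n in('cartridge','cartridge_handle','cover'):
        for o in outline_of(c,n)[:2]:print(c,n,round(o['conf'],2),np.round(o['extent'],1))
    im=d['color'][:,:,::-1]
    im=im[125:240,240:385] if c=='top' else im[90:230,200:345]
    cv2.imwrite(f'pics/{c}2z.png',cv2.resize(im,None,fx=5 if c=='top' else 4,fy=5 if c=='top' else 4,interpolation=2))
E
```

```text
time: 6.25
tool_pos: [0.4248, -0.199, 0.2679]
ee_rot: [2.148, 0.155, -2.145]
contact_force: [0.1, -1.4, 0.5]
opening: 0.0852
shift [ 104.9  103.2 -110.3] yaw -0.2 | tcp [ 0.4248 -0.199   0.2679] head -81.7 tilt 0.09 t 6.25 F [ 0.1 -1.4  0.5] open 0.0852 q [ 0.52  0.1  -0.16  1.94  0.02  1.1  -1.07]
top cover 0.94 [285.  190.4  57.2  57.5]
side cartridge 0.82 [291.9 140.9  20.9  19. ]
side cartridge_handle 0.54 [293.4 140.9  16.5  19.3]
side cover 0.64 [271.5 160.5  72.   58.6]
```

View pics/top2z.png

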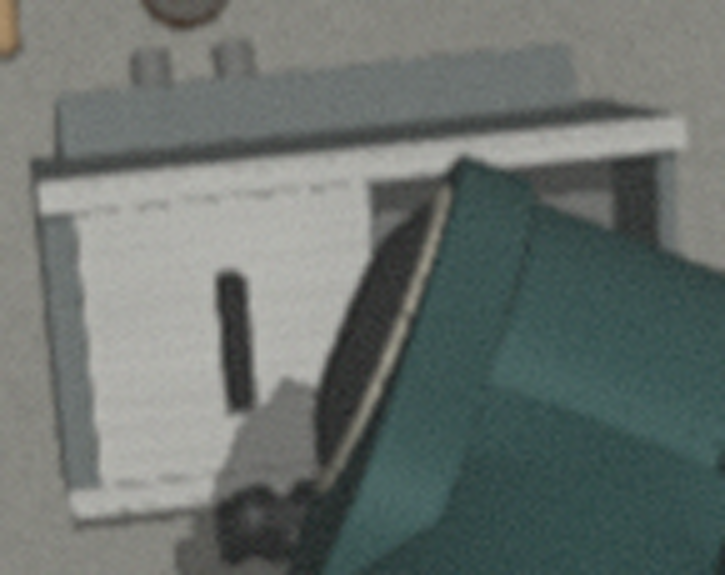

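View pics/side2z.png

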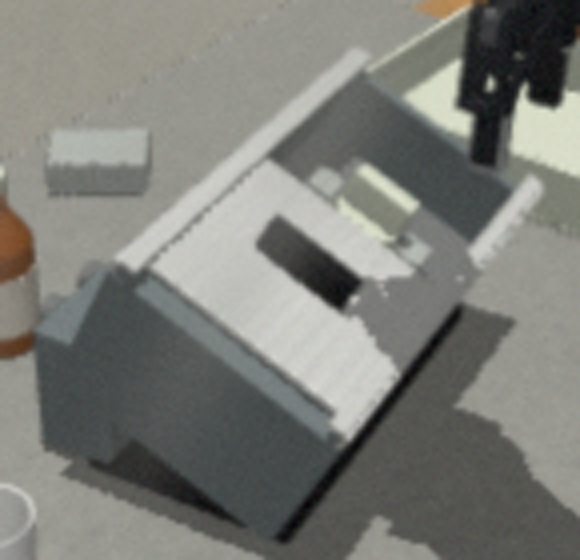

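Run:
```python
from fit import *
p=np.load('grip0.npy');A=axes(p[3])
tcp=np.array([.5287,-.1478,.1632])
off=A.T@(tcp-p[:3]);print('tcp open in slope frame of grip0',off)
slide=off[1]   # jaw-centred y
sh=p[:3]+A[:,1]*(slide-.155)
h=sh-.043*A[:,2];print('handle top pred',h,'shut grip',sh, 'ajar',.155-slide)
d=grab('side');im=d['color'][:,:,::-1].copy()
im=cv2.resize(im[90:230,200:345],None,fx=5,fy=5,interpolation=0)
def mark(P,c):
    for u in proj(d,P):
        v=((u-[200,90])*5+2.5).astype(int);cv2.circle(im,tuple(int(x) for x in v),2,c,-1)
mark(np.array([h+A@[a,b,0] for a in(-.026,.026) for b in(-.008,.008)]),(0,0,255))
mark(np.array([sh+A[:,1]*.155+A@[a,b,c] for a in(-.035,.035) for b in(-.007,.007) for c in (0,-.026)]),(255,0,255))
mark(np.array([sh+A[:,1]*.155+A@[a,b,-.026] for a in(-.074,.074) for b in(-.076,.076)]),(0,255,0))
cv2.imwrite('pics/s3.png',im)
np.save('hnd.npy',np.r_[h,p[3]])
```

```text
tcp open in slope frame of grip0 [-0.00732218  0.13817956 -0.01423559]
handle top pred [ 0.57009652 -0.29834729  0.14022508] shut grip [ 0.55212177 -0.30102143  0.17919632] ajar 0.0168204449243243
```

View pics/s3.png

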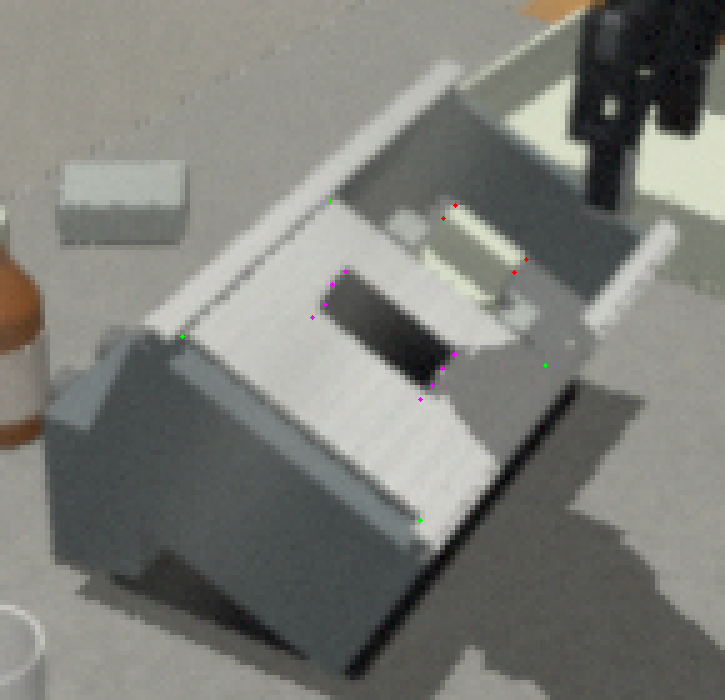

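Run:
```python
from go import *
from fit import axes
p=np.load('hnd.npy');A=axes(p[3])
t=p[:3]-.003*A[:,2]-[0,0,.0187];print(t)
delta(t+.07*A[:,2],98.46);delta(t,98.46)
```

```text
[ 0.57135058 -0.29816072  0.11880616]
shift [ 83.8 119.6 -99.9] yaw -0.2 | tcp [ 0.4261 -0.1986  0.2662] head -81.8 tilt 0.06 t 6.7 F [-0.5  0.2  0.1] open 0.0851 q [ 0.52  0.11 -0.16  1.94  0.02  1.1  -1.07]
shift [ 147.2  119.5 -129.5] yaw -0.2 | tcp [ 0.4261 -0.1986  0.2662] head -81.8 tilt 0.06 t 6.7 F [-0.5  0.2  0.1] open 0.0851 q [ 0.52  0.11 -0.16  1.94  0.02  1.1  -1.07]
```

```bash
python3 -m inch '[[0,40,-20,0,0.2],[0,80,-50,0,0.45],[30,115,-80,0,0.45],[60,120,-92,0,0.45],[84,120,-100,0,0.45],[100,120,-107,0,0.45],[100,120,-107,0,0.45],[100,120,-107,0,0.45]]' 20
python3 - <<'E'
from go import *
from fit import axes
p=np.load('hnd.npy');A=axes(p[3])
t=p[:3]-.003*A[:,2]-[0,0,.0187]
delta(t,98.46)
for c in ('side','top'):
    im=grab(c)['color'][:,:,::-1]
    im=im[90:230,200:345] if c=='side' else im[125:240,240:385]
    cv2.imwrite(f'pics/{c}4.png',cv2.resize(im,None,fx=5,fy=5,interpolation=2))
E
```

```text
time: 7.7
tool_pos: [0.5488, -0.303, 0.1676]
ee_rot: [2.148, 0.153, -2.146]
contact_force: [-0.1, -0.2, 0.3]
opening: 0.0469
shift [ 48.8  -1.6 -23. ] yaw -0.3 | tcp [ 0.5488 -0.303   0.1676] head -81.8 tilt 0.05 t 7.7 F [-0.1 -0.2  0.3] open 0.0469 q [ 0.54  0.49 -0.11  1.67  0.06  0.99 -1.02]
```

View pics/side4.png

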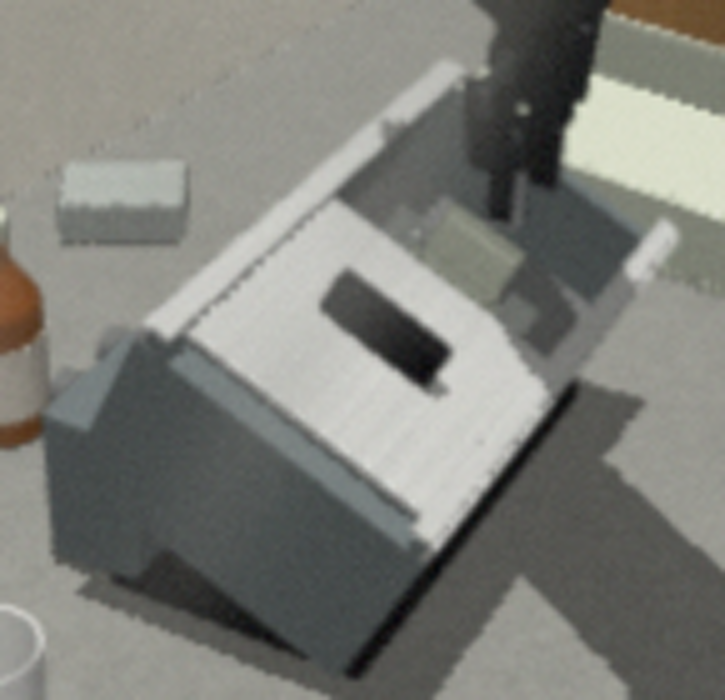

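View pics/top4.png

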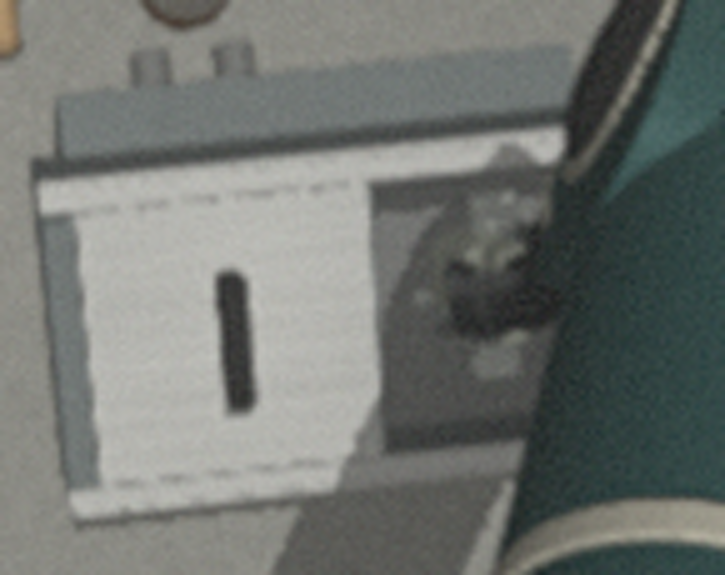

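```bash
python3 -m inch '[[12,-1,-6,0,0.45],[25,-2,-12,0,0.45],[37,-2,-18,0,0.45],[48,-2,-23,0,0.45],[48,-2,-23,0,0.6],[48,-2,-23,0,1],[48,-2,-23,0,1],[48,-2,-23,0,1]]' 20
python3 - <<'E'
from go import *
from fit import axes
p=np.load('hnd.npy');A=axes(p[3])
t=p[:3]-.003*A[:,2]-[0,0,.0187]
delta(t,98.46)
for c in ('side',):
    im=grab(c)['color'][:,:,::-1]
    im=im[90:230,200:345] if c=='side' else im[125:240,240:385]
    cv2.imwrite(f'pics/{c}5.png',cv2.resize(im,None,fx=5,fy=5,interpolation=2))
E
```

```text
time: 8.8
tool_pos: [0.5708, -0.2977, 0.1188]
ee_rot: [2.148, 0.153, -2.148]
contact_force: [-0.8, -0.9, -2.3]
opening: 0.0156
shift [-0.   0.5 -0.5] yaw -0.3 | tcp [ 0.5708 -0.2977  0.1188] head -81.9 tilt 0.01 t 8.8 F [-0.8 -0.9 -2.3] open 0.0156 q [ 0.51  0.57 -0.11  1.65  0.07  0.92 -1.05]
```

View pics/side5.png

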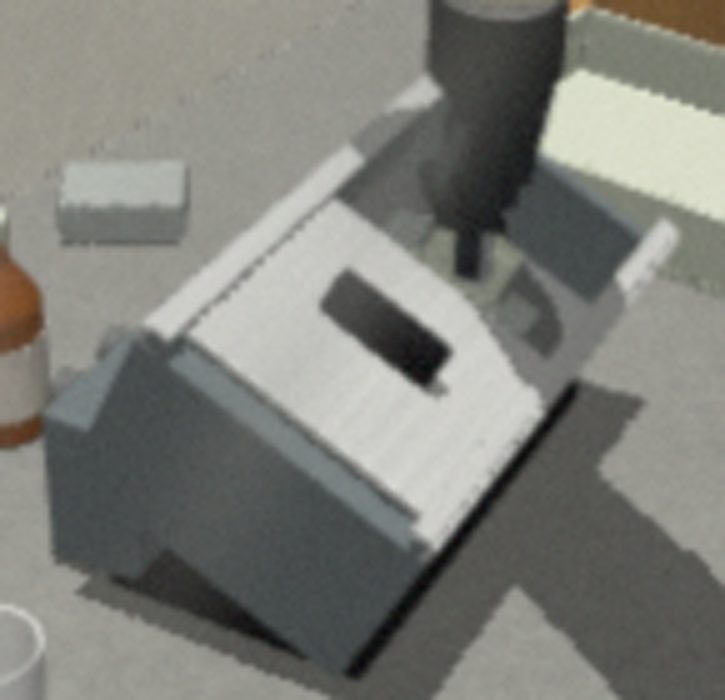

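```bash
python3 -m inch '[[0,0,0,-4,1],[0,0,0,-9,1],[0,0,0,-14,1],[0,0,0,-19,1],[0,0,0,-24,1],[0,0,0,-30,1],[0,0,0,-30,1],[0,0,0,-30,1]]' 20
python3 - <<'E'
from go import *
delta([.5708,-.2977,.1188],98.2)
print(robot.read_state()['torque'])
E
```

```text
time: 9.85
tool_pos: [0.5716, -0.304, 0.1214]
ee_rot: [1.839, 0.621, -1.835]
contact_force: [-2.4, -22.9, 11.8]
opening: 0.0158
shift [ 2.6 -5.5 -3.2] yaw 29.7 | tcp [ 0.5716 -0.304   0.1214] head -52.1 tilt 0.56 t 9.85 F [ -2.4 -22.9  11.8] open 0.0158 q [ 0.6   0.58 -0.22  1.65  0.16  0.93 -0.59]
[-6.53298603 -0.41452868 -0.75897936]
```

Run:
```python
from go import *
for c in ('side','top'):
    im=grab(c)['color'][:,:,::-1]
    im=im[90:190,240:340] if c=='side' else im[145:225,310:390]
    cv2.imwrite(f'pics/{c}6.png',cv2.resize(im,None,fx=7,fy=7,interpolation=2))
```

```text
(no output)
```

View pics/side6.png

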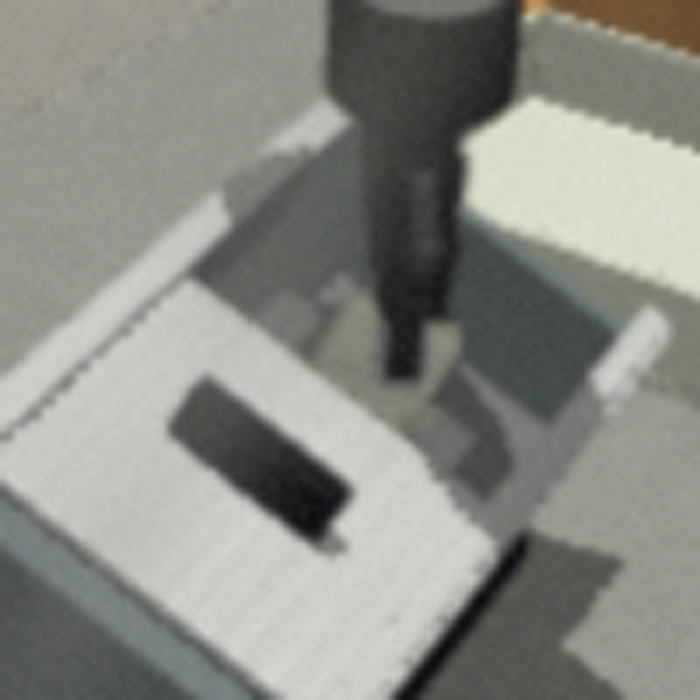

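View pics/top6.png

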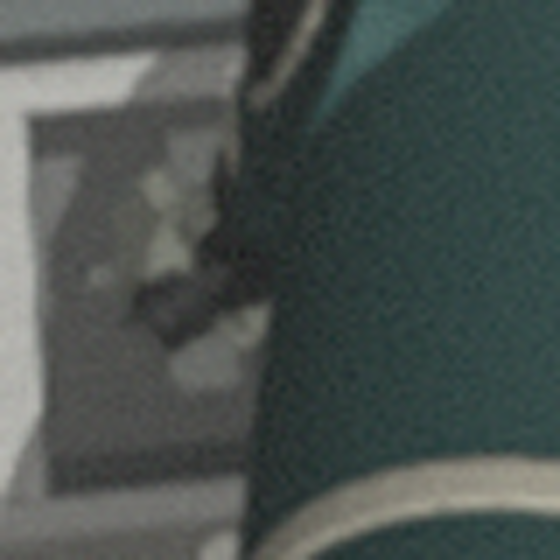

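```bash
python3 -m inch '[[0,0,0,0,0.74],[0,0,0,-5,0.74],[0,0,0,-11,0.74],[0,0,0,-17,0.73],[0,0,0,-23,0.73],[0,0,0,-29,0.73],[0,0,0,-35,0.73],[0,0,0,-35,0.73]]' 20
python3 - <<'E'
from go import *
delta([.5708,-.2977,.1188],98.2)
print(robot.read_state()['torque'])
for c in ('side','top'):
    im=grab(c)['color'][:,:,::-1]
    im=im[90:190,240:340] if c=='side' else im[145:225,310:390]
    cv2.imwrite(f'pics/{c}7.png',cv2.resize(im,None,fx=7,fy=7,interpolation=2))
E
```

```text
time: 10.95
tool_pos: [0.5715, -0.3017, 0.1218]
ee_rot: [1.422, 1.047, -1.423]
contact_force: [-12.8, -11.0, 30.5]
opening: 0.0234
shift [ 3.  -1.8 -3.6] yaw 64.8 | tcp [ 0.5715 -0.3017  0.1218] head -17.0 tilt 0.37 t 10.95 F [-12.8 -11.   30.5] open 0.0234 q [ 0.7   0.59 -0.37  1.64  0.25  0.95 -0.05]
[-2.74467278  1.49844612 -0.59468608]
```

View pics/side7.png

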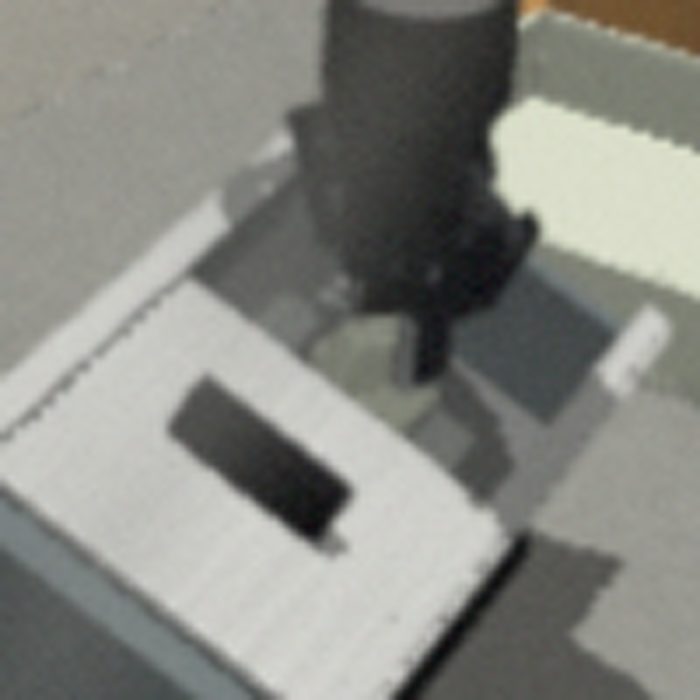

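View pics/top7.png

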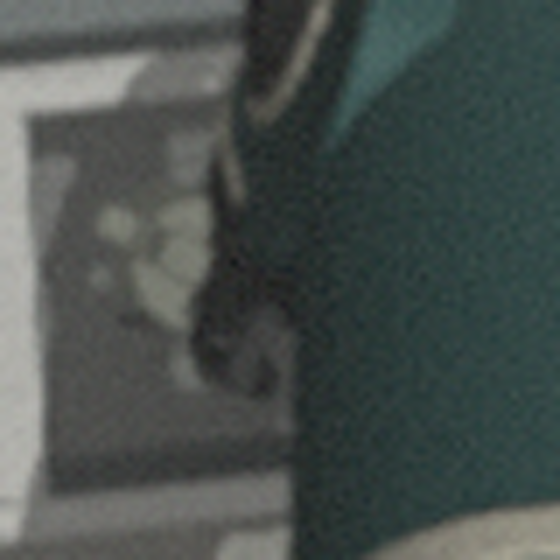

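```bash
python3 -m inch '[[-3,0,0,0,0.73],[-4,0,0,-4,0.73],[-4,0,0,-8,0.73],[-4,0,0,-8,0.73],[-4,0,0,-8,0.85],[-4,0,0,-8,1],[-4,0,0,-8,1],[-4,0,0,-8,1]]' 25
python3 - <<'E'
from go import *
delta([.5708,-.2977,.1188],98.2)
print(robot.read_state()['torque'])
for c in ('side','top'):
    im=grab(c)['color'][:,:,::-1]
    im=im[90:190,240:340] if c=='side' else im[145:225,310:390]
    cv2.imwrite(f'pics/{c}8.png',cv2.resize(im,None,fx=7,fy=7,interpolation=2))
E
```

```text
time: 12.05
tool_pos: [0.5717, -0.3007, 0.1243]
ee_rot: [1.323, 1.125, -1.323]
contact_force: [-0.8, -11.9, 6.6]
opening: 0.0234
shift [ 5.5 -1.4 -2.8] yaw 72.8 | tcp [ 0.5717 -0.3007  0.1243] head -9.0 tilt 0.3 t 12.05 F [ -0.8 -11.9   6.6] open 0.0234 q [ 0.72  0.6  -0.4   1.64  0.27  0.96  0.07]
[-2.41032098 -1.29092554 -0.47555239]
```

View pics/side8.png

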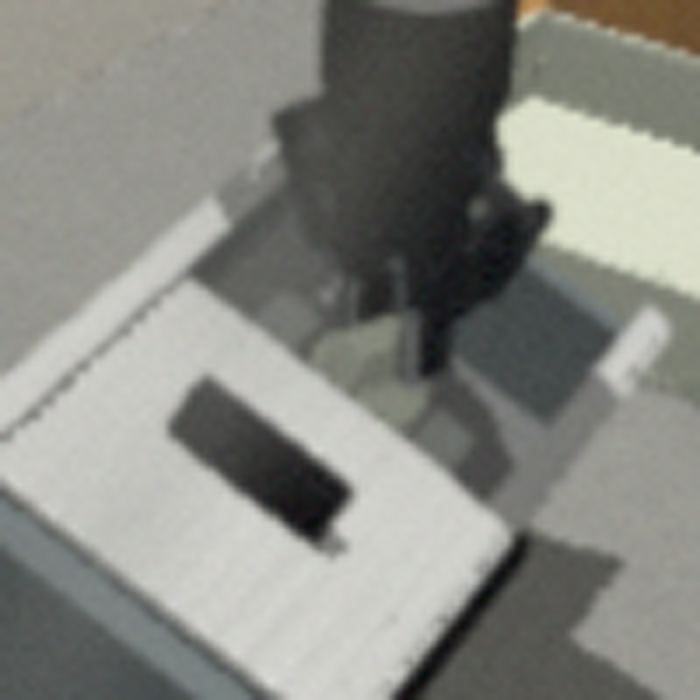

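View pics/top8.png

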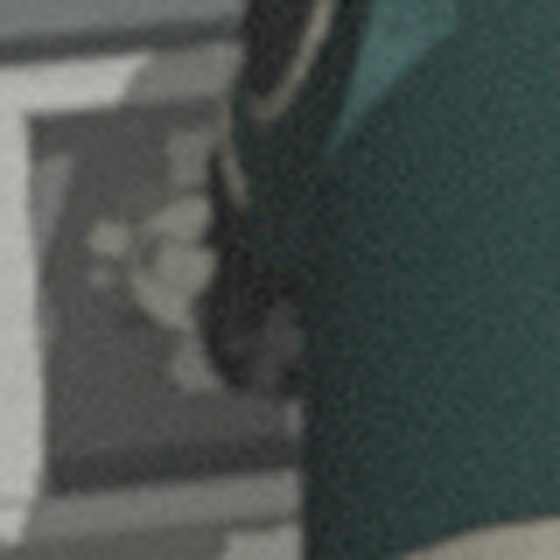

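```bash
python3 -m inch '[[-3,-1,0,0,1],[-6,-3,1,0,1],[-10,-4,1,0,1],[-15,-7,2,0,1],[-20,-9,3,0,1],[-27,-12,4,0,1],[-36,-16,5,0,1],[-36,-16,5,0,1]]' 30
python3 - <<'E'
from go import *
delta([.5708,-.2977,.1188],98.2)
print(robot.read_state()['torque'])
for c in ('side',):
    im=grab(c)['color'][:,:,::-1]
    im=im[90:190,240:340] if c=='side' else im[145:225,310:390]
    cv2.imwrite(f'pics/{c}9.png',cv2.resize(im,None,fx=7,fy=7,interpolation=2))
E
```

```text
time: 13.15
tool_pos: [0.5566, -0.3003, 0.1608]
ee_rot: [1.324, 1.127, -1.318]
contact_force: [8.8, 0.6, 6.2]
opening: 0.0217
shift [42.1 13.4 -4.7] yaw 73.0 | tcp [ 0.5566 -0.3003  0.1608] head -8.8 tilt 0.33 t 13.15 F [8.8 0.6 6.2] open 0.0217 q [ 0.75  0.53 -0.42  1.65  0.25  1.    0.1 ]
[ 0.16570497 -2.21534257 -0.09469458]
```

View pics/side9.png

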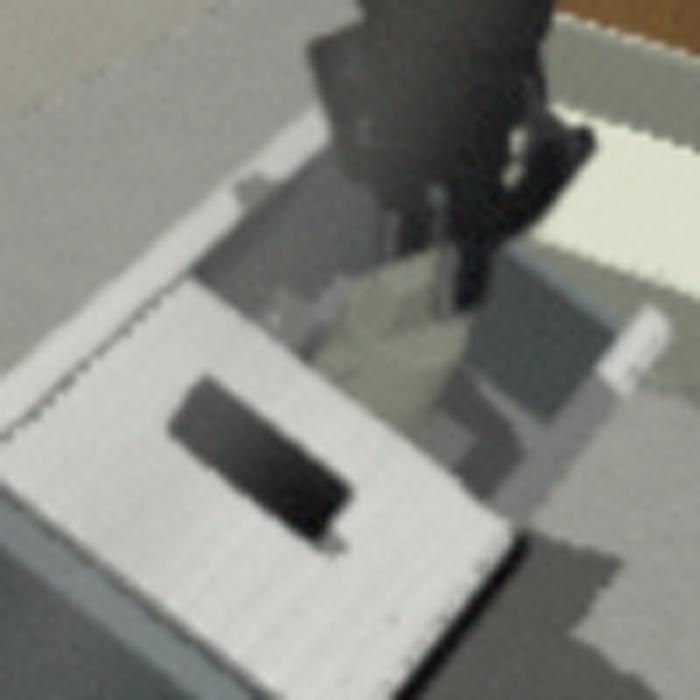

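```bash
python3 -m inch '[[-7,-3,1,0,1],[-15,-6,2,0,1],[-24,-10,3,0,1],[-34,-15,5,0,1],[-45,-20,6,0,1],[-58,-25,8,0,1],[-71,-31,9,0,1],[-82,-36,11,0,1]]' 35
python3 - <<'E'
from go import *
delta([.5708,-.2977,.1188],98.2)
for c in ('side','top'):
    im=grab(c)['color'][:,:,::-1]
    im=im[50:190,220:360]
    cv2.imwrite(f'pics/{c}10.png',cv2.resize(im,None,fx=4,fy=4,interpolation=2))
E
```

```text
time: 14.2
tool_pos: [0.5168, -0.3055, 0.2417]
ee_rot: [1.322, 1.132, -1.322]
contact_force: [0.6, 0.5, -3.5]
opening: 0.015
shift [123.   52.1 -16. ] yaw 73.0 | tcp [ 0.5168 -0.3055  0.2417] head -8.8 tilt 0.02 t 14.2 F [ 0.6  0.5 -3.5] open 0.015 q [ 0.82  0.4  -0.44  1.65  0.18  1.13  0.18]
```

View pics/side10.png

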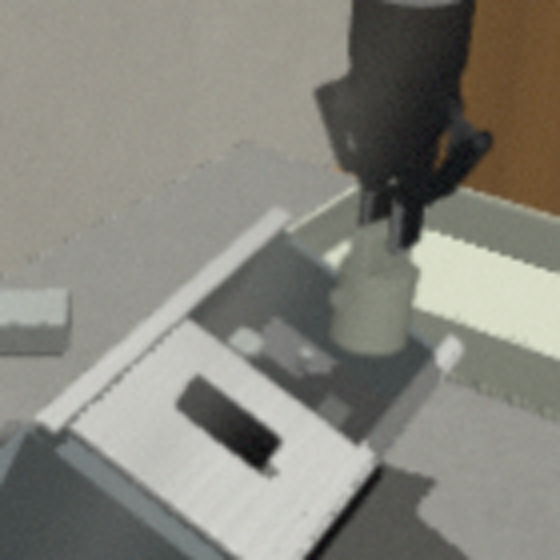

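Run:
```python
from go import *
delta([.517,-.305,.30],-8.8)
delta([.56,.207,.30],-8.8)
d=viewer.grab_frame('side')
s=robot.read_state()['tool_pos']
for z in (.05,.06,.07,.08,.09): print(z,proj(d,s-[0,0,z]))
print(proj(d,s))
```

```text
shift [-57.8  -0.1  -0.9] yaw -0.1 | tcp [ 0.5171 -0.306   0.2422] head -8.9 tilt 0.11 t 14.3 F [-0.5  0.1 -3.6] open 0.0153 q [ 0.82  0.4  -0.44  1.65  0.18  1.13  0.18]
shift [ -58.4  -36.7 -513.4] yaw -0.1 | tcp [ 0.5171 -0.306   0.2422] head -8.9 tilt 0.11 t 14.3 F [-0.5  0.1 -3.6] open 0.0153 q [ 0.82  0.4  -0.44  1.65  0.18  1.13  0.18]
0.05 [[315.16465879 126.59824659]]
0.06 [[314.82664206 129.74429688]]
0.07 [[314.49136458 132.85666363]]
0.08 [[314.15881669 135.93572885]]
0.09 [[313.82898768 138.9818739 ]]
[[316.89608581 110.34936928]]
```

```bash
python3 -m inch '[[-8,0,0,0,1],[-20,0,0,0,1],[-35,0,0,0,1],[-50,2,-10,0,1],[-58,6,-30,0,1],[-60,10,-60,0,1],[-60,16,-100,0,1],[-60,20,-140,0,1]]' 40
python3 - <<'E'
from go import *
delta([.56,.207,.30],-8.8)
E
```

```text
time: 15.35
tool_pos: [0.559, -0.1673, 0.301]
ee_rot: [1.321, 1.133, -1.321]
contact_force: [0.8, -0.3, -3.6]
opening: 0.0151
shift [   1.1  -56.1 -370.1] yaw 0.0 | tcp [ 0.559  -0.1673  0.301 ] head -8.8 tilt 0.02 t 15.35 F [ 0.8 -0.3 -3.6] open 0.0151 q [ 0.64  0.33 -0.51  1.62  0.17  1.24 -0.05]
```

```bash
python3 -m inch '[[0,-8,-50,0,1],[0,-16,-105,0,1],[0,-24,-160,0,1],[0,-32,-215,0,1],[0,-40,-270,0,1],[0,-48,-320,0,1],[0,-54,-355,0,1],[0,-56,-370,0,1]]' 40
python3 - <<'E'
from go import *
delta([.56,.207,.10],-8.8)
for c in ('side','top'):
    im=grab(c,c+'11.png')
E
```

```text
time: 16.35
tool_pos: [0.5587, 0.2077, 0.3009]
ee_rot: [1.32, 1.135, -1.319]
contact_force: [-1.0, -1.0, -2.8]
opening: 0.0151
shift [200.9   1.5   0.7] yaw 0.2 | tcp [0.5587 0.2077 0.3009] head -8.6 tilt 0.05 t 16.35 F [-1.  -1.  -2.8] open 0.0151 q [ 0.1   0.38 -0.67  1.59  0.24  1.26 -0.76]
```

View pics/side11.png

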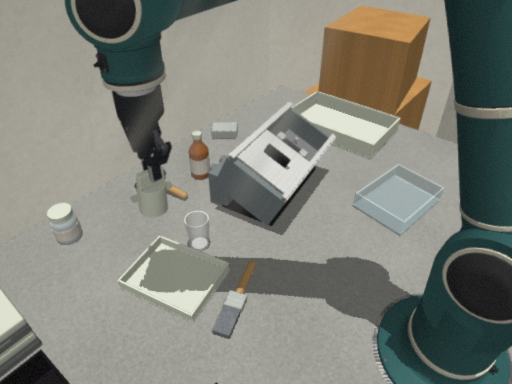

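View pics/top11.png

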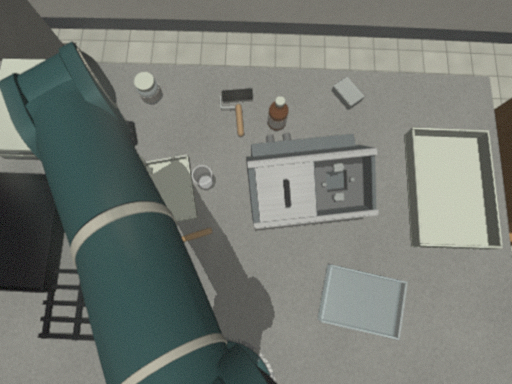

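```bash
python3 -m inch '[[20,1,1,0,1],[45,1,1,0,1],[70,1,1,0,1],[95,1,1,0,1],[120,1,1,0,1],[145,1,1,0,1],[165,1,1,0,1],[175,1,1,0,1]]' 40
python3 - <<'E'
from go import *
delta([.56,.207,.10],-8.8)
im=grab('side')['color'][180:340,80:260,::-1]
cv2.imwrite('pics/s12.png',cv2.resize(im,None,fx=4,fy=4,interpolation=2))
E
```

```text
time: 17.45
tool_pos: [0.5607, 0.2022, 0.1248]
ee_rot: [1.322, 1.132, -1.323]
contact_force: [-0.8, -0.4, -2.9]
opening: 0.0147
shift [24.8 -1.4 -4.6] yaw -0.1 | tcp [0.5607 0.2022 0.1248] head -8.9 tilt 0.06 t 17.45 F [-0.8 -0.4 -2.9] open 0.0147 q [ 0.05  0.56 -0.6   1.76  0.38  0.94 -0.86]
```

View pics/s12.png

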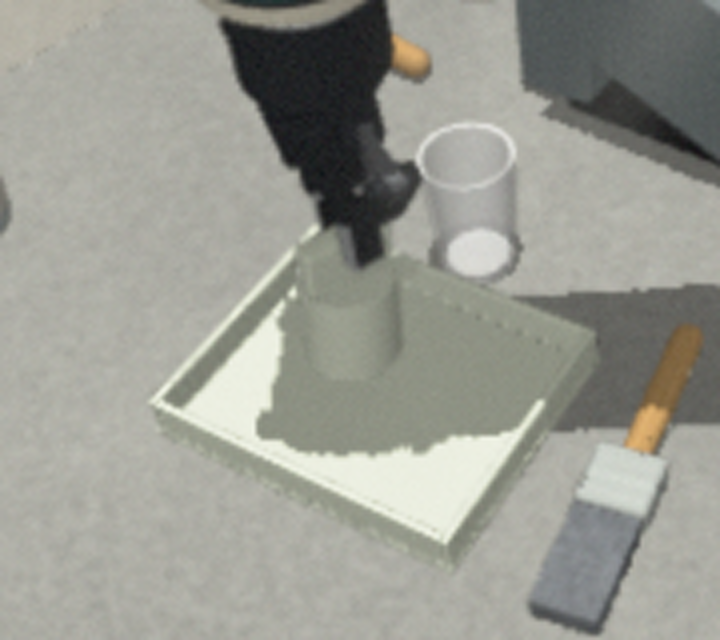

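```bash
python3 -m inch '[[5,0,0,0,1],[10,0,0,0,1],[15,0,0,0,1],[20,0,0,0,1],[24,0,0,0,1],[28,0,0,0,1],[30,0,0,0,1],[31,0,0,0,1]]' 40
```

```text
time: 18.5
tool_pos: [0.5608, 0.2029, 0.0946]
ee_rot: [1.322, 1.132, -1.322]
contact_force: [-0.5, -0.3, -4.0]
opening: 0.0147
```

```bash
python3 -m inch '[[1,0,0,0,1],[2,0,0,0,1],[3,0,0,0,1],[4,0,0,0,1],[5,0,0,0,1],[6,0,0,0,1],[7,0,0,0,1],[8,0,0,0,1]]' 30
```

```text
time: 19.5
tool_pos: [0.5608, 0.2029, 0.0866]
ee_rot: [1.322, 1.132, -1.322]
contact_force: [0.3, 0.3, -2.8]
opening: 0.0151
```

```bash
python3 -m inch '[[0,0,0,0,1],[1,0,0,0,1],[2,0,0,0,1],[3,0,0,0,1],[4,0,0,0,1],[5,0,0,0,1],[6,0,0,0,1],[7,0,0,0,1]]' 25;python3 - <<'E'
from go import *
im=grab('side')['color'][180:340,80:260,::-1]
cv2.imwrite('pics/s13.png',cv2.resize(im,None,fx=4,fy=4,interpolation=2))
E
```

```text
time: 20.5
tool_pos: [0.5608, 0.2029, 0.0796]
ee_rot: [1.322, 1.132, -1.322]
contact_force: [0.1, -0.2, -2.6]
opening: 0.015
```

View pics/s13.png

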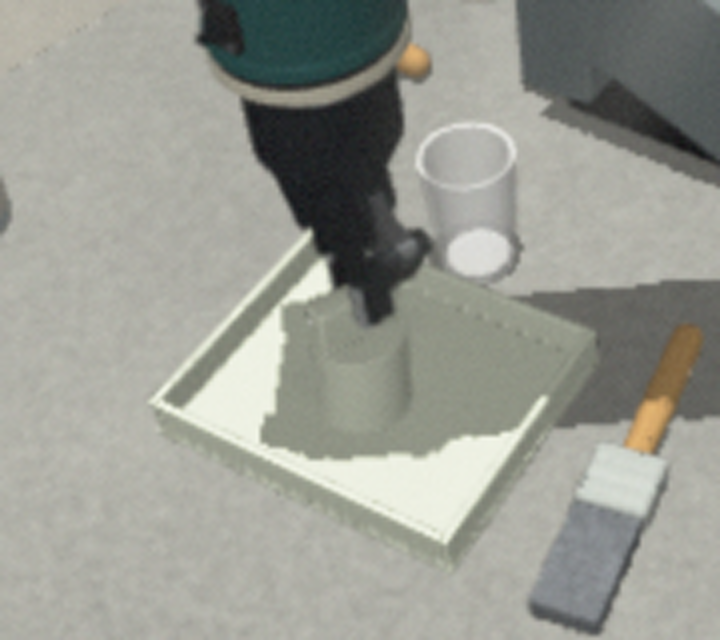

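```bash
python3 -m inch '[[0,0,0,0,1],[1,0,0,0,1],[2,0,0,0,1],[3,0,0,0,1],[4,0,0,0,1],[4,0,0,0,1],[5,0,0,0,1],[5,0,0,0,1]]' 25
```

```text
time: 21.55
tool_pos: [0.561, 0.2031, 0.075]
ee_rot: [1.322, 1.132, -1.322]
contact_force: [-0.7, 0.8, 2.3]
opening: 0.0149
```

```bash
python3 -m inch '[[0,0,0,0,1],[1,0,0,0,1],[2,0,0,0,1],[3,0,0,0,1],[4,0,0,0,1],[4,0,0,0,1],[4,0,0,0,1],[4,0,0,0,1]]' 20;python3 - <<'E'
from go import *
im=grab('side')['color'][180:340,80:260,::-1]
cv2.imwrite('pics/s14.png',cv2.resize(im,None,fx=4,fy=4,interpolation=2))
E
```

```text
time: 22.55
tool_pos: [0.5622, 0.2055, 0.0737]
ee_rot: [1.326, 1.132, -1.316]
contact_force: [-7.6, 4.6, 37.6]
opening: 0.0148
```

View pics/s14.png

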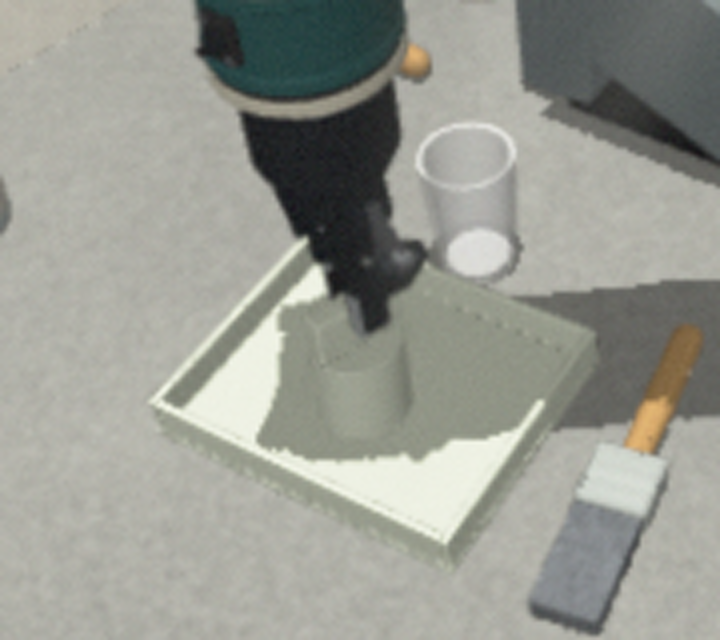

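```bash
python3 -m inch '[[-3,0,0,0,1],[-3,0,0,0,0.9],[-3,0,0,0,0.8],[-3,0,0,0,0.72],[-3,0,0,0,0.6],[-3,0,0,0,0.5],[-3,0,0,0,0.4],[-3,0,0,0,0.4]]' 20;python3 - <<'E'
from go import *
delta([.56,.207,.10],-8.8)
im=grab('side')['color'][180:340,80:260,::-1]
cv2.imwrite('pics/s15.png',cv2.resize(im,None,fx=4,fy=4,interpolation=2))
E
```

```text
time: 23.6
tool_pos: [0.5608, 0.2029, 0.0737]
ee_rot: [1.322, 1.132, -1.322]
contact_force: [0.5, -0.3, -0.1]
opening: 0.0513
shift [-26.3  -1.4  -3.9] yaw -0.0 | tcp [0.5608 0.2029 0.0737] head -8.8 tilt 0.0 t 23.6 F [ 0.5 -0.3 -0.1] open 0.0513 q [ 0.02  0.62 -0.56  1.79  0.43  0.85 -0.89]
```

View pics/s15.png

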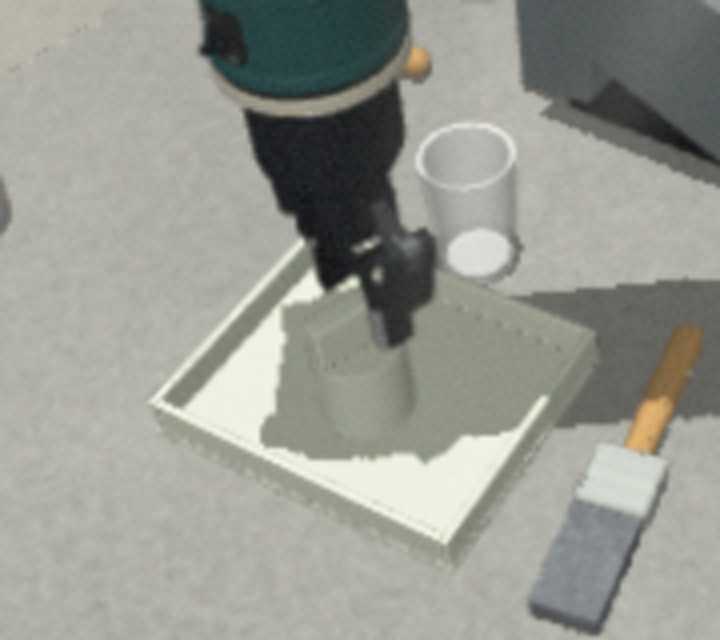

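```bash
python3 -m inch '[[-10,0,0,0,0.4],[-30,0,0,0,0.3],[-60,0,0,0,0],[-95,0,0,0,0],[-130,0,0,0,0],[-160,0,0,0,0],[-175,0,0,0,0],[-180,0,0,0,0]]' 20;python3 - <<'E'
from go import *
delta([.5285,-.150,.235],98.3)
im=grab('side')['color'][180:340,80:260,::-1]
cv2.imwrite('pics/s16.png',cv2.resize(im,None,fx=4,fy=4,interpolation=2))
E
```

```text
time: 24.65
tool_pos: [0.5609, 0.2029, 0.2546]
ee_rot: [1.323, 1.132, -1.321]
contact_force: [-0.1, -0.3, -0.3]
opening: 0.0853
shift [ 19.5  22.2 353.7] yaw 72.9 | tcp [0.5609 0.2029 0.2546] head -8.8 tilt 0.06 t 24.65 F [-0.1 -0.3 -0.3] open 0.0853 q [ 0.1   0.42 -0.66  1.65  0.27  1.17 -0.78]
```

View pics/s16.png

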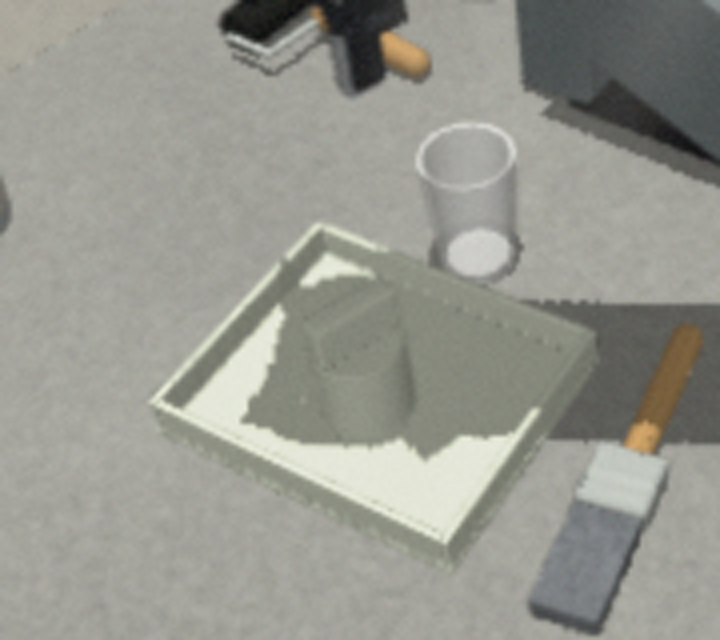

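```bash
python3 -m inch '[[0,2,44,9,0],[0,4,90,18,0],[0,8,140,28,0],[0,12,190,38,0],[0,16,240,48,0],[0,20,290,57,0],[5,22,330,66,0],[15,22,354,73,0]]' 20;python3 - <<'E'
from go import *
delta([.5285,-.150,.165],98.3)
E
```

```text
time: 25.7
tool_pos: [0.5274, -0.1524, 0.2376]
ee_rot: [2.15, 0.146, -2.152]
contact_force: [0.4, 0.0, -1.2]
opening: 0.0854
shift [72.6 -2.3 -1.5] yaw -0.5 | tcp [ 0.5274 -0.1524  0.2376] head -82.2 tilt 0.07 t 25.7 F [ 0.4  0.  -1.2] open 0.0854 q [ 0.48  0.29 -0.31  1.79  0.1   1.08 -1.3 ]
```

```bash
python3 -m inch '[[20,-2,-1,0,0],[40,-2,-1,-0.5,0],[60,-2,-1,-0.5,0.2],[72,-2,-1,-0.5,0.5],[72,-2,-1,-0.5,0.8],[72,-2,-1,-0.5,1],[72,-2,-1,-0.5,1],[72,-2,-1,-0.5,1]]' 30;python3 - <<'E'
from go import *
delta([.5287,-.1478,.1632],98.3)
E
```

```text
time: 26.7
tool_pos: [0.5291, -0.1482, 0.1672]
ee_rot: [2.144, 0.162, -2.142]
contact_force: [-1.5, 0.2, 5.5]
opening: 0.0135
shift [ 4.  -0.5  0.3] yaw 0.3 | tcp [ 0.5291 -0.1482  0.1672] head -81.4 tilt 0.04 t 26.7 F [-1.5  0.2  5.5] open 0.0135 q [ 0.46  0.37 -0.3   1.86  0.13  0.93 -1.32]
```

```bash
python3 -m inch '[[0,10,0,0,1],[0,30,0,0,1],[0,50,0,0,1],[0,70,0,0,1],[0,90,0,0,1],[0,110,0,0,1],[0,128,0,0,1],[0,138,0,0,1]]' 30;python3 - <<'E'
from go import *
delta([.5287,-.1478,.1632],98.3)
E
```

```text
time: 27.7
tool_pos: [0.5495, -0.2858, 0.1672]
ee_rot: [2.143, 0.161, -2.143]
contact_force: [-4.5, 1.1, 9.0]
opening: 0.0134
shift [ 4.000e+00 -1.395e+02 -1.000e-01] yaw 0.3 | tcp [ 0.5495 -0.2858  0.1672] head -81.4 tilt 0.02 t 27.7 F [-4.5  1.1  9. ] open 0.0134 q [ 0.62  0.48 -0.25  1.68  0.14  0.99 -1.1 ]
```

```bash
python3 -m inch '[[0,3,0,0,1],[0,6,0,0,1],[0,9,0,0,1],[0,12,0,0,1],[0,15,0,0,1],[0,18,0,0,1],[0,19,0,0,1],[0,19,0,0,1]]' 30;python3 - <<'E'
from go import *
delta([.5287,-.1478,.1632],98.3)
E
```

```text
time: 28.7
tool_pos: [0.5519, -0.3014, 0.1672]
ee_rot: [2.141, 0.167, -2.146]
contact_force: [-12.2, 14.8, 17.3]
opening: 0.0131
shift [   4.5 -155.3   -0.4] yaw 0.4 | tcp [ 0.5519 -0.3014  0.1672] head -81.3 tilt 0.2 t 28.7 F [-12.2  14.8  17.3] open 0.0131 q [ 0.63  0.5  -0.25  1.65  0.14  1.01 -1.08]
```

```bash
python3 -m inch '[[0,1,0,0,1],[0,1,0,0,0.8],[0,-1,0,0,0.5],[0,-2,0,0,0.2],[-10,-2,0,0,0],[-50,-2,0,0,0],[-90,-2,30,0,0],[-110,20,80,0,0]]' 30;python3 -m inch '[[0,40,30,0,0],[0,80,60,0,0],[0,120,100,0,0],[0,150,140,0,0],[0,180,160,0,0],[0,200,170,0,0],[0,200,170,0,0],[0,200,170,0,0]]' 30;python3 - <<'E'
from fit import *
s=robot.read_state();print(s['time'],s['contact_force'])
p=np.load('grip0.npy');A=axes(p[3]);sh=np.load('hnd.npy')[:3]+.043*A[:,2]
for c in('top','side'):
    d=grab(c,c+'17.png')
    im=d['color'][:,:,::-1]
    o=(240,125) if c=='top' else (200,90)
    im=cv2.resize(im[o[1]:o[1]+115+25*(c=='side'),o[0]:o[0]+145],None,fx=5,fy=5,interpolation=2)
    P=np.array([sh+A@[a,b,-.026] for a in(-.074,.074) for b in(-.076,.076)])
    for u in proj(d,P):
        v=((u-o)*5+2.5).astype(int);cv2.circle(im,tuple(int(x) for x in v),3,(0,255,0),-1)
    cv2.imwrite(f'pics/{c}17z.png',im)
E
```

```text
time: 29.7
tool_pos: [0.4772, -0.3342, 0.2795]
ee_rot: [2.143, 0.165, -2.137]
contact_force: [0.2, -1.2, -0.6]
opening: 0.0851
time: 30.7
tool_pos: [0.339, -0.5579, 0.277]
ee_rot: [2.143, 0.163, -2.142]
contact_force: [0.4, -0.3, -0.2]
opening: 0.0855
30.7 [ 0.35754931 -0.34115728 -0.23046798]
```

View pics/top17z.png

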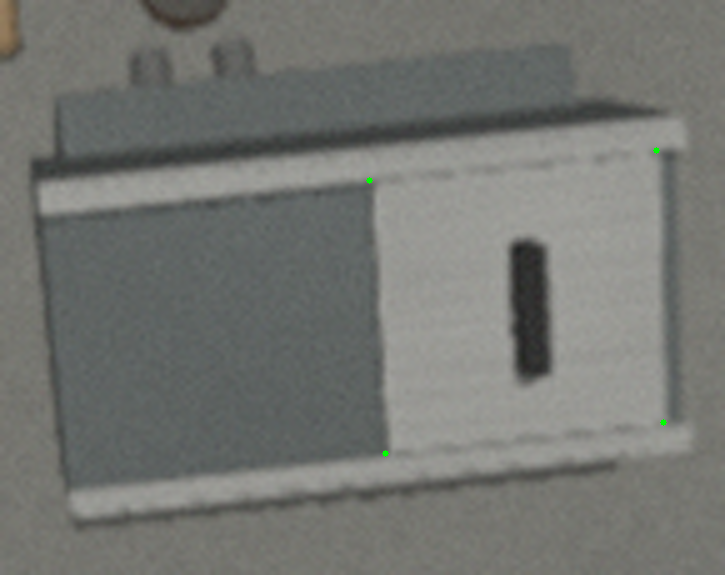

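View pics/side17z.png

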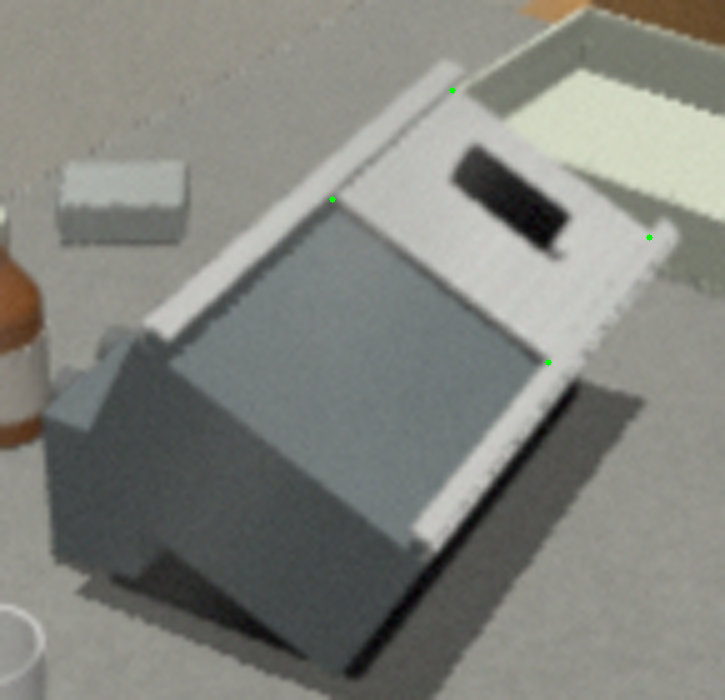

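View pics/top17.png

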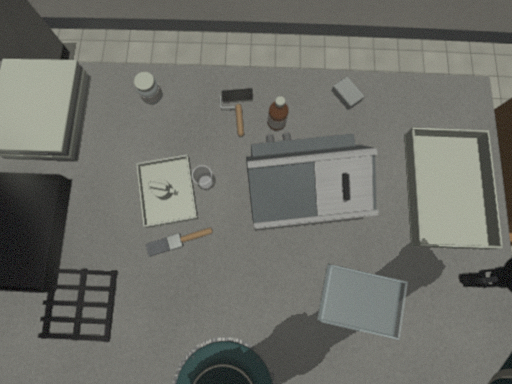

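View pics/side17.png

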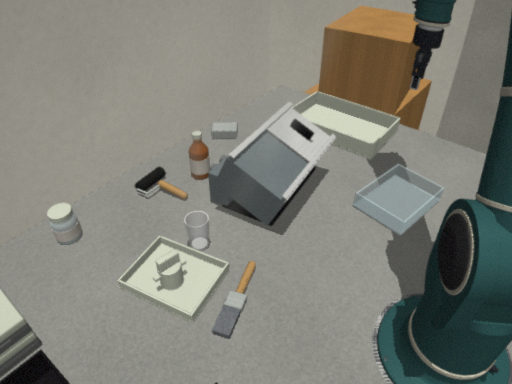

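Run:
```python
from workcell import ticket
print(ticket.close_job())
```

```text
the job is handed in; nothing more can be done
None
```

I took the cartridge out of the unit, stood it upright near the middle of the small white tray, and slid the cover shut again. The job was handed in at about 31 s of the 64 s allowed; the hand-in gave no verdict.

**What my last checks showed**
- **Cover:** it travelled 155 mm from its open stop to its shut stop, pressing with about 15 N at the end. In both final pictures its edges lie within about 1 pixel (roughly 2 mm) of where the shut cover should be.
- **Cartridge:** it looks upright in both final pictures. I judged this by eye and did not measure its tilt.
- **Brush and beaker:** they look unmoved in both pictures.
- **Arm:** it is clear of everything, and the force reading is near zero.

**What did not go as planned**
- **Turning:** gripping the handle tightly pushed the arm about 6 mm aside (about 23 N). I loosened the grip and finished the turn with the fingers loose around the bar, to roughly 65–70 degrees judged from the pictures. For a moment a fingertip pressed on the unit side with about 30 N.
- **Setting down:** I pressed the cartridge onto the tray floor with about 38 N through the fingers, then eased off before letting go. This was a wrist reading through the fingers. The 40 N limit is for the arm or gripper body.

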